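# Slide the hatch panel out to its grip band

### The arm

A 7-joint arm with a two-finger parallel gripper is mounted at the origin on the work surface. World frame = base frame: x ahead of the robot, y to its left, z up, the work surface at z = 0. Lengths are in m, angles in rad, forces in N, time in s.
With the tool pointing down it reaches from about 0.4 to 0.85 m from the base axis. Payload 4.5 kg.
Tool frame: the origin (TCP) lies at the very end of the fingers, on their centre line; the grasp point (between the pads) lies 19 mm behind it; z points along the fingers, y is the line along which they close (so a half turn about z gives the same grasp; the last joint's range is limited). The gripper opens to 88 mm and grips with 3 to 60 N. Pads are 18 mm wide; open, the fingers measure 123 mm over their backs; the gripper's body (75 mm by 187 mm) begins 45 mm behind the grasp point.
Start: joints at [1.164, 0.689, -0.195, 1.565, 0.157, 0.902, -0.215], TCP at [0.267, -0.565, 0.239] pointing down, gripper open.
Joint ranges: [-3.01, 3.01], [-0.46, 2.08], [-1.47, 1.51], [0.13, 2.56], [-1, 4.14], [0.04, 2.09], [-2.66, 2.66]. Speed limits (rad/s): [2.57, 2.57, 3.14, 3.14, 3.14, 3.14, 3.14].

### API

Orientations are given as a unit quaternion [w, x, y, z].
In Python, from workcell import r gives the robot as it stands. The module is installed in compiled form; this text tells all that it offers.
- The arm moves only by the tool servo_tool, never from a script. Its argument "rows" is a list of rows, each a list of 7 numbers: the shift along the tool's x, y, z in mm, then the turn, a rotation vector about the tool's x, y, z in rad, then the finger opening in mm, from 0 to 88.1. In form: [[x, y, z, ax, ay, az, hand], ...]. A call has 1 to 10 rows; each row is the pose to reach, as a shift and turn from the pose commanded when the call began, along the tool's axes at that moment; what a row does not reach only later rows make up. A row lasts 1/12 s, in which the tool goes at most 41.7 mm and 7.16 degrees, less where a joint would pass 70% of its speed; a pose out of reach is approached as far as the arm can. A call with a gripper value outside its range is refused whole. The fingers move at their own pace and stop on an object; "force" is the grip in N (left out, the last holds). Time passes only in rows, so rows that repeat a pose let the fingers close. It gives the time, the measured TCP pose, the force, the opening and the grip force at its end, in the units of the state.
- r.get_obs(): the state, without advancing time (a new reading comes with each control period).
- r.get_image(name): name is "scene" or "top"; returns the picture (420x560x3 uint8, red, green, blue); there is no depth.
- r.camera_model(name): a dict with "fx", "fy", "cx", "cy" (pixels), "dist" ([k1, k2, p1, p2, k3] as OpenCV has them; the pictures are not rectified), "position" and "orientation" of the camera in the world. Camera axes: x right, y down, z forward; pixel columns grow to the right and rows downward; lengths in m; the calibration is good to about 2 mm. A picture is of the moment at which its call begins. camera_model takes no time and is no camera call.
- r.sign_off(): hands the job in; it is judged then, once.
Trained networks look in the newest picture that a camera, given by its name, has taken for a name from the list of things; names that differ only in an ending like _2 or _b are one class to them, and where a whole thing is asked for, a point or a joint stands for the part that bears it (a point fixed in the world has none). Each returns a list of dicts, best first, with "conf" (0 to 1); they miss things now and then, are a little off and sometimes report something else, mostly with a low value. They report only what shows in the picture. A call takes as long as a camera call. They do not tell look-alikes from the thing itself.
- r.search_frame(query, camera): "xyz" ([x, y, z] in m, in the coordinates of the camera as it stood for that picture, good to about 4 mm: the middle of the surface that is visible of it).
- r.masks_of(query, camera): "region" (420x560 bool, what is visible of it).
- r.spot_point(query, camera): "xyz" ([x, y, z] in m, in the coordinates of the camera as it stood for that picture, good to about 4 mm: a listed point, or the origin of a listed thing).
The state is a dict: "clock": time; "joints": joint angles; "joint_velocities": joint speeds; "joint_efforts": joint torques, N m; "tool_pos": TCP position; "tcp_rot": TCP orientation; "wrist_force": force on the tool from outside, world axes, zero at the start; "torque": the same for the moment, N m; "grip_width": finger opening in m; "finger_force": force on a finger pad.
Only numpy, scipy, OpenCV 4.12 (cv2) and the standard library are available. Lean on these libraries where they do the work, as an engineer would, in place of code of your own. Each camera call takes 0.05 s, during which the arm holds its last target. There are 200 camera calls.

### The job

The green hatch panel lies too flat on the white shelf board to be picked up. With your fingertips, slide it along the board until just its yellow band (40 mm) sticks out past the front edge, square to that edge, so that I can take it from below; then move clear. Only push it: do not lift, pick up or tip the panel, and leave everything else where it stands.

Things in the scene. Friction and masses are not known exactly. Their poses are not given: they have to be found in the camera images.
- panel: loose flat hatch panel lying on the shelf board, 140 mm (its x) by 100 mm (its y) by 8 mm thick, about 0.13 kg; green, with a yellow band 40 mm wide right across its -x end, the end nearest the front edge. Origin at the centre of its underside; x runs along its length from the banded end to the plain green rear end, z up. At the start it lies wholly on the board and up to 0.25 rad out of square with it. It slides with ordinary plastic friction, somewhat different each time
- lip (a point): middle of the upper rim of the panel's yellow (-x) end, 70 mm from the panel's centre; axes as the panel's
- unit: fixed drawer unit that stands on the table: a plain white board 320 mm (its x) by 420 mm (its y), its flat top 100 mm above the table, over closed clear acrylic drawers. Its front, with the drawer knobs, is its -x side; it faces roughly to the robot's left (+y of the world), up to 0.4 rad either way. Origin on the table under the centre. Nothing stands on the board's rear (+x) middle: the strip behind the panel is at least 75 mm deep and free
- front_edge (a point): middle of the upper front edge of the board, over which the panel is to stick out; x points from the edge back over the board, y along the edge, z up (axes as the unit's). A point overhangs when its x here is negative
- dusting_cup: clear cup with white twist lid, 62 mm wide, 63 mm high, loose on the board beside the panel (far from the robot), about 165 mm from the board's middle line; origin under its centre; not to be moved
- dish: blue hard silicone dish, 72 mm wide, 24 mm high, loose on the board on the same side as the cup, about 165 mm from the middle line; origin under its centre; not to be moved
- tong: red plastic tong, 190 mm long (its x), 38 mm wide, 10 mm high, loose, lying on the board on the side nearer the robot, about 170 mm from the middle line; origin under its centre; not to be moved
- hide: half-round terracotta hide, 110 x 110 mm, 56 mm high, loose on the table to the right; origin under its centre; not to be moved
- lamp: aluminium lamp reflector standing mouth down on the table to the left, 146 mm wide, 118 mm high; origin under its centre; not to be moved
There are look-alikes about, which are no part of the job. Of the things that look like the panel, the smallest one is meant.

How it is judged:
At the end, for the whole second after the job is handed in: The panel lies flat and still on the board, the middle of its yellow end 40 mm past the front edge (within 7 mm), its length square to the edge within 0.1 rad, and its middle line within 120 mm of the board's (x of lip in the frame of front_edge between -0.047 and -0.033 m and angle between the x axis of panel and the x axis of unit, either way round below 0.1 rad and y of lip in the frame of front_edge between -0.12 and 0.12 m and height (world z) of panel between 0.097 and 0.104 m and angle between panel's own z axis and vertical below 0.05 rad and linear speed of panel below 0.01 m/s); the robot touches nothing.
It fails at once if the panel is lifted off the board (its centre more than 12 mm up) or falls off it (height (world z) of panel above 0.112 m or height (world z) of panel below 0.088 m).
It fails at once if the panel is tipped (more than 0.15 rad) (angle between panel's own z axis and vertical above 0.15 rad).
It fails at once if the cup, dish, tong, hide or lamp is moved (more than 15 mm) or tipped (distance of any of dusting_cup, dish, tong, hide, lamp from where it was at the start of the episode above 0.015 m or angle between any of dusting_cup, dish, tong, hide, lamp's own z axis and vertical above 0.3 rad).
It also fails if it takes over 38 s, if anything falls off the work surface, if the arm or the gripper's body presses on something with over 40 N, if the wrist force passes 120 N, or if a joint passes its speed limit or range.

## Working session

There is one attempt and no reset: what is moved stays moved. The work goes in short steps, Python scripts to look and compute and a tool call to move; the robot and the scene stay as the last step left them, time stands still between calls to the robot, and variables do not carry over. Pictures are saved under pics/ and viewed, at most 10 in all, crops included, and the job is handed in when it is done.

Besides the shell and the picture viewer there is one more tool, called as name([rows], argument=value, ...), one row to a line, values as JSON. servo_tool: Moves the arm, as the interface text tells. Its arguments: {"type":"object","properties":{"rows":{"type":"array","items":{"type":"array","items":{"type":"number"}}},"force":{"type":"number"}},"required":["rows"]}

```bash
mkdir -p pics; cat > h.py <<'E'
import numpy as np, cv2
from scipy.spatial.transform import Rotation as R
from workcell import r
def cam(n):
    m=r.camera_model(n); q=m["orientation"]
    K=np.array([[m["fx"],0,m["cx"]],[0,m["fy"],m["cy"]],[0,0,1]])
    return K,np.array(m["dist"]),np.array(m["position"]),R.from_quat([q[1],q[2],q[3],q[0]])
def toworld(n,p):
    K,d,t,Q=cam(n); return Q.apply(p)+t
def pix2plane(n,uv,z):
    K,d,t,Q=cam(n)
    u=cv2.undistortPoints(np.array(uv,float).reshape(-1,1,2),K,d).reshape(-1,2)
    v=Q.apply(np.c_[u,np.ones(len(u))]); s=(z-t[2])/v[:,2]
    return t+v*s[:,None]
def proj(n,P):
    K,d,t,Q=cam(n); c=Q.inv().apply(np.array(P,float)-t)
    return cv2.projectPoints(c.reshape(-1,1,3),np.zeros(3),np.zeros(3),K,d)[0].reshape(-1,2)
def save(n,f):
    im=r.get_image(n); cv2.imwrite(f,im[:,:,::-1]); return im
E
python3 - <<'E'
from h import *
for n in ("top","scene"):
    save(n,f"pics/{n}0.png")
    print(n,cam(n)[2])
    for q in ("panel","unit","dusting_cup","dish","tong"):
        for d in r.search_frame(q,n)[:4]:
            w=toworld(n,d["xyz"]); print(q,round(d["conf"],2),w.round(3),proj(n,[w]).round())
    for q in ("lip","front_edge","panel","unit"):
        for d in r.spot_point(q,n)[:4]:
            w=toworld(n,d["xyz"]); print("spot",q,round(d["conf"],2),w.round(3),proj(n,[w]).round())
E
```

```text
top [0.17563931 0.01186322 1.5501798 ]
panel 0.68 [0.543 0.107 0.107] [[248. 186.]]
panel 0.62 [0.191 0.321 0.008] [[179. 298.]]
panel 0.56 [ 0.282 -0.304  0.008] [[373. 275.]]
unit 0.97 [0.525 0.033 0.094] [[271. 193.]]
dusting_cup 0.57 [0.715 0.001 0.167] [[283. 128.]]
dusting_cup 0.38 [ 0.448 -0.441  0.046] [[417. 224.]]
dish 0.66 [0.703 0.146 0.114] [[237. 137.]]
tong 0.74 [0.38  0.005 0.107] [[279. 239.]]
spot lip 0.7 [ 0.243 -0.217  0.012] [[347. 287.]]
spot lip 0.66 [0.51  0.171 0.108] [[227. 196.]]
spot lip 0.64 [0.098 0.314 0.009] [[180. 328.]]
spot front_edge 0.88 [0.513 0.203 0.099] [[217. 195.]]
spot panel 0.86 [ 0.279 -0.307 -0.001] [[374. 276.]]
spot panel 0.83 [ 0.191  0.323 -0.003] [[179. 299.]]
spot unit 0.69 [ 0.553  0.049 -0.005] [[267. 192.]]
scene [0.95695007 0.21186882 0.93719513]
panel 0.9 [0.201 0.324 0.009] [[410. 183.]]
panel 0.71 [ 0.292 -0.3    0.013] [[211. 145.]]
panel 0.66 [0.55  0.109 0.116] [[306. 241.]]
unit 0.78 [0.601 0.048 0.101] [[274. 253.]]
dusting_cup 0.87 [0.731 0.01  0.165] [[234. 285.]]
dish 0.57 [0.699 0.145 0.119] [[298. 302.]]
dish 0.36 [0.549 0.11  0.112] [[306. 241.]]
spot lip 0.86 [0.094 0.312 0.012] [[413. 156.]]
spot lip 0.66 [ 0.242 -0.222  0.009] [[239. 142.]]
spot lip 0.58 [0.515 0.169 0.109] [[333. 238.]]
spot front_edge 0.68 [0.516 0.207 0.102] [[348. 245.]]
spot panel 0.66 [ 0.191  0.324 -0.003] [[410. 183.]]
spot panel 0.63 [ 0.286 -0.3    0.002] [[212. 146.]]
spot panel 0.56 [0.547 0.112 0.104] [[307. 242.]]
spot unit 0.78 [0.548 0.048 0.   ] [[282. 252.]]
spot unit 0.26 [ 0.453 -0.449  0.001] [[145. 172.]]
```

View pics/top0.png

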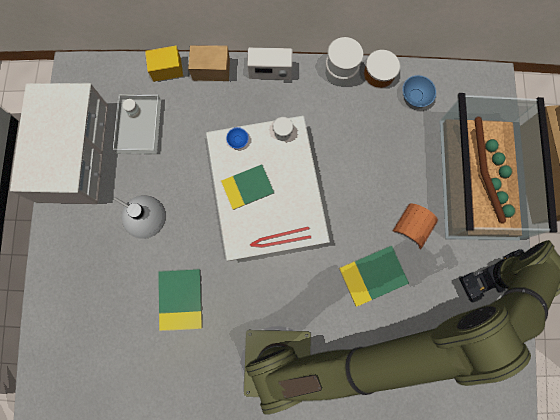

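View pics/scene0.png

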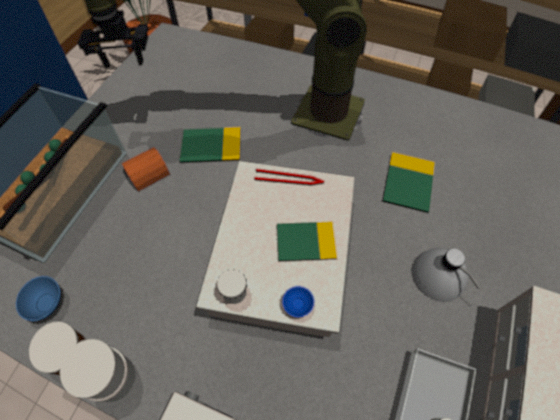

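The top picture shows three green and yellow panels: (247,186) on the white board, (180,299) on the table and (375,275) on the table. The one on the board looks smallest and matches the description. The front edge of the board runs from (207,131) to (227,259). I'll measure it and check it in a crop.

```bash
cat >> h.py <<'E'
def panel_pose(n,im,box):
    """fit green+yellow rect on plane z=.108 in box (u0,v0,u1,v1)"""
    hsv=cv2.cvtColor(im,cv2.COLOR_RGB2HSV)
    g=cv2.inRange(hsv,(60,90,30),(95,255,255)); y=cv2.inRange(hsv,(18,120,80),(35,255,255))
    m=np.zeros_like(g); u0,v0,u1,v1=box; m[v0:v1,u0:u1]=255
    g&=m; y&=m
    def pts(k):
        c=max(cv2.findContours(k,cv2.RETR_EXTERNAL,cv2.CHAIN_APPROX_NONE)[0],key=cv2.contourArea)
        return pix2plane(n,c.reshape(-1,2),.108)[:,:2]
    k=cv2.morphologyEx(g|y,cv2.MORPH_CLOSE,np.ones((3,3)))
    rect=cv2.minAreaRect((pts(k)*1000).astype(np.float32))
    gc,yc=pts(g).mean(0),pts(y).mean(0)
    c=np.array(rect[0])/1000; B=cv2.boxPoints(rect)/1000
    e=[B[1]-B[0],B[2]-B[1]]; L=max(e,key=np.linalg.norm); x=L/np.linalg.norm(L)
    if x@(gc-yc)<0: x=-x
    return c,x,np.array(rect[1])
def board(n,im,box):
    hsv=cv2.cvtColor(im,cv2.COLOR_RGB2HSV)
    k=cv2.inRange(hsv,(0,0,165),(180,60,255)); m=np.zeros_like(k); u0,v0,u1,v1=box; m[v0:v1,u0:u1]=255; k&=m
    c=max(cv2.findContours(k,cv2.RETR_EXTERNAL,cv2.CHAIN_APPROX_NONE)[0],key=cv2.contourArea).reshape(-1,2)
    P=pix2plane(n,c,.1)[:,:2]
    rect=cv2.minAreaRect((P*1000).astype(np.float32)); return np.array(rect[0])/1000,rect[1],cv2.boxPoints(rect)/1000
E
python3 - <<'E'
from h import *
a=save("top","pics/t1.png"); b=save("scene","pics/s1.png")
print(panel_pose("top",a,(215,150,285,215))); print(panel_pose("scene",b,(265,210,345,270)))
print(board("top",a,(195,105,340,270))); print(board("scene",b,(195,155,365,335)))
for q in ((150,260,210,335),(335,240,412,310)): 
    print(panel_pose("top",a,q)[2])
cv2.imwrite("pics/c1.png",cv2.resize(np.hstack([a[100:275,190:345],b[155:330,200:365]])[:,:,::-1],None,fx=2.4,fy=2.4,interpolation=cv2.INTER_CUBIC))
E
```

```text
(array([0.54169189, 0.1094095 ]), array([ 0.40289024, -0.91524833], dtype=float32), array([100.15061188, 138.6963501 ]))
(array([0.54407123, 0.10949993]), array([ 0.3943711, -0.9189512], dtype=float32), array([ 98.82997131, 137.49111938]))
(array([0.55225867, 0.05173141]), (428.001953125, 321.162353515625), array([[ 0.3101606 ,  0.16562283],
       [ 0.3752319 , -0.14887832],
       [ 0.7943567 , -0.06216   ],
       [ 0.7292854 ,  0.25234115]], dtype=float32))
(array([0.54978143, 0.04971402]), (419.49176025390625, 319.27581787109375), array([[ 0.31202465,  0.16350907],
       [ 0.37675953, -0.14913522],
       [ 0.78753823, -0.06408102],
       [ 0.72280335,  0.24856326]], dtype=float32))
[174.94480896 126.40813446]
[126.71216583 177.51971436]
```

View pics/c1.png

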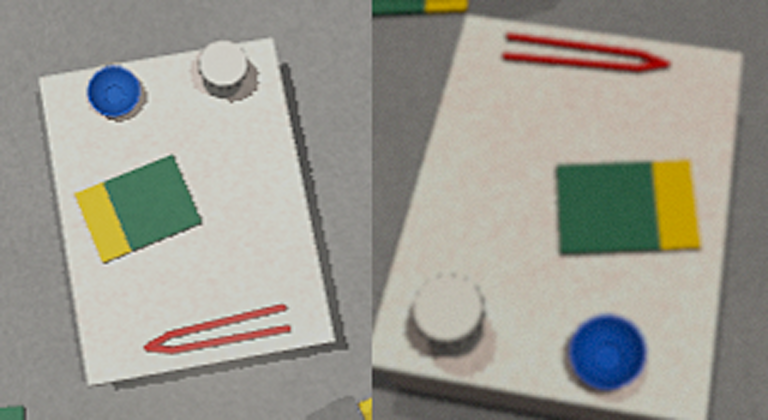

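The crop confirms the choice. The panel at (247,186) fits 140x100 mm, while the other two fit about 176x127 mm. The panel is about 0.2 rad out of square, its lip is about 32 mm inside the edge, and the strip behind it is free.

My plan is to push square from behind with two fingertips about 50 mm apart.

```bash
cat >> h.py <<'E'
UX=np.array([.2045,-.9789]); UY=np.array([.9789,.2045]); FE=np.array([.5180,.2070])
def u2w(x,y): return FE+x*UX+y*UY
def w2u(p): d=np.asarray(p)[:2]-FE; return np.array([d@UX,d@UY])
def go(x,y,z):
    """shift (mm) & turn in tool axes to reach unit-frame x,y, height z, tool down, tool y along board edge"""
    o=r.get_obs(); q=o["tcp_rot"]; Q=R.from_quat([q[1],q[2],q[3],q[0]]); p=o["tool_pos"]
    w=np.r_[u2w(x,y),z]; out=[]
    for s in (1,-1):
        X=np.r_[s*UX,0]; Z=np.array([0,0,-1.]); G=R.from_matrix(np.c_[X,np.cross(Z,X),Z])
        out.append((Q.inv()*G).as_rotvec())
    rv=min(out,key=np.linalg.norm)
    print("tcp",np.round(p,4),"unit",w2u(p).round(4),"j7",round(o["joints"][6],2),"shift",(Q.inv().apply(w-p)*1000).round(1),"turn",rv.round(3),"alt",[v.round(2) for v in out],"F",np.round(o["wrist_force"],1),"t",o["clock"])
def see():
    im=r.get_image("top"),r.get_image("scene")
    for n,i,b in zip(("top","scene"),im,((205,150,285,215),(265,205,365,275))):
        c,x,s=panel_pose(n,i,b); a=np.arctan2(x@UY,x@UX)
        print(n,"c",w2u(c).round(4),"lip",w2u(c-.07*x).round(4),"ang",round(float(a),3),s.round(1))
    return im
E
python3 - <<'E'
from h import *
see(); go(.21,.008,.24)
E
```

```text
top c [0.1004 0.0032] lip [ 0.0319 -0.0113] ang 0.209 [100.2 138.7]
scene c [0.1007 0.0056] lip [ 0.0321 -0.0083] ang 0.201 [ 98.9 137.2]
tcp [ 0.2667 -0.5653  0.2387] unit [ 0.7046 -0.4039] j7 -0.22 shift [ 515.7 -385.1   -1.3] turn [ 0.     0.    -1.336] alt [array([ 0.  , -0.  ,  1.81]), array([ 0.  ,  0.  , -1.34])] F [-0.2 -0.2  0.4] t 1.2
```

servo_tool([
  [40, -30, 0, 0, 0, -0.1, 50],
  [75, -56, 0, 0, 0, -0.2, 50],
  [108, -81, 0, 0, 0, -0.3, 50],
  [140, -105, 0, 0, 0, -0.4, 50],
  [172, -129, 0, 0, 0, -0.5, 50],
  [204, -152, 0, 0, 0, -0.6, 50],
  [236, -176, 0, 0, 0, -0.7, 50],
  [268, -200, 0, 0, 0, -0.8, 50],
  [300, -224, 0, 0, 0, -0.9, 50],
  [330, -246, 0, 0, 0, -1.0, 50],
])

```text
clock: 2.03
tool_pos: [0.4612, -0.1995, 0.2391]
tcp_rot: [0.0, 0.75, 0.662, 0.0]
wrist_force: [1.1, -0.4, 0.2]
grip_width: 0.0502
finger_force: 0.0
```

```bash
python3 -c "
from h import *
go(.21,.008,.24)"
```

```text
tcp [ 0.4612 -0.1995  0.2391] unit [ 0.3863 -0.1387] j7 -0.18 shift [214.3  81.7  -0.8] turn [ 0.001  0.    -0.33 ] alt [array([ 0.  , -0.  ,  2.81]), array([ 0.  ,  0.  , -0.33])] F [ 1.1 -0.4  0.2] t 2.0333
```

servo_tool([
  [36, 14, 0, 0, 0, -0.055, 50],
  [72, 27, 0, 0, 0, -0.11, 50],
  [108, 41, 0, 0, 0, -0.165, 50],
  [144, 55, 0, 0, 0, -0.22, 50],
  [180, 68, 0, 0, 0, -0.275, 50],
  [205, 78, 0, 0, 0, -0.32, 50],
  [205, 78, 0, 0, 0, -0.32, 50],
  [205, 78, 0, 0, 0, -0.32, 50],
])

```text
clock: 2.7
tool_pos: [0.5646, -0.0069, 0.2387]
tcp_rot: [-0.0, 0.636, 0.772, 0.0]
wrist_force: [-0.2, -0.9, -0.3]
grip_width: 0.05
finger_force: 0.0
```

```bash
python3 -c "
from h import *
go(.21,.008,.104)"
```

```text
tcp [ 0.5646 -0.0069  0.2387] unit [0.2189 0.0018] j7 -0.27 shift [  8.8   6.  134.7] turn [ 0.001 -0.001 -0.013] alt [array([-0.  , -0.  ,  3.13]), array([ 0.  , -0.  , -0.01])] F [-0.2 -0.9 -0.3] t 2.7
```

servo_tool([
  [5, 6, 35, 0, 0, -0.013, 50],
  [5, 6, 70, 0, 0, -0.013, 50],
  [5, 6, 100, 0, 0, -0.013, 50],
  [5, 6, 118, 0, 0, -0.013, 50],
  [5, 6, 127, 0, 0, -0.013, 50],
  [5, 6, 132, 0, 0, -0.013, 50],
  [5, 6, 135, 0, 0, -0.013, 50],
  [5, 6, 135, 0, 0, -0.013, 50],
])

```text
clock: 3.37
tool_pos: [0.5695, -0.0033, 0.1043]
tcp_rot: [0.001, 0.632, 0.775, 0.0]
wrist_force: [-0.9, 0.2, 0.1]
grip_width: 0.0499
finger_force: 0.0
```

```bash
python3 -c "
from h import *
go(.125,.008,.104)
see(); save('scene','pics/s2.png')"
```

```text
tcp [ 0.5695 -0.0033  0.1043] unit [0.2164 0.0074] j7 -0.39 shift [91.4  0.3  0.2] turn [ 0.001  0.001 -0.004] alt [array([ 0.  , -0.  ,  3.14]), array([ 0.,  0., -0.])] F [-0.9  0.2  0.1] t 3.3667
top c [0.1003 0.0036] lip [ 0.0319 -0.0114] ang 0.215 [100.3 138.7]
scene c [0.1008 0.0055] lip [ 0.0322 -0.0082] ang 0.197 [ 98.8 137.7]
```

View pics/s2.png

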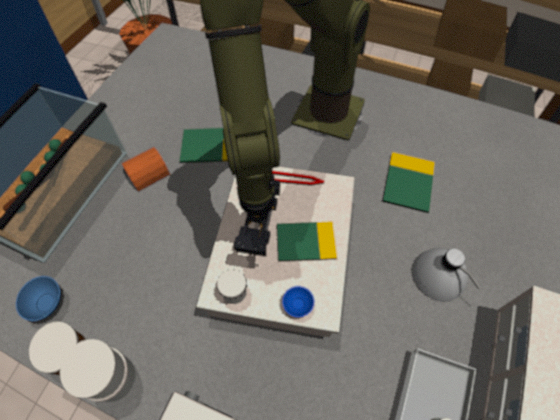

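The gripper at (252,240) stands right behind the panel at (305,241), and the cup at (232,285) is clear. I'll push most of the way now, at moderate speed.

servo_tool([
  [10, 0, 0, 0, 0, 0, 50],
  [20, 0, 0, 0, 0, 0, 50],
  [27, 0, 0, 0, 0, 0, 50],
  [34, 0, 0, 0, 0, 0, 50],
  [41, 0, 0, 0, 0, 0, 50],
  [48, 0, 0, 0, 0, 0, 50],
  [55, 0, 0, 0, 0, 0, 50],
  [62, 0, 0, 0, 0, 0, 50],
  [69, 0, 0, 0, 0, 0, 50],
  [73, 0, 0, 0, 0, 0, 50],
])

```text
clock: 4.35
tool_pos: [0.5541, 0.0702, 0.1037]
tcp_rot: [-0.0, 0.631, 0.775, 0.0]
wrist_force: [0.7, 0.1, 0.1]
grip_width: 0.0501
finger_force: 0.4
```

```bash
python3 -c "
from h import *
go(.109,.008,.104)
see(); save('top','pics/t3.png')"
```

```text
tcp [0.5541 0.0702 0.1037] unit [0.1413 0.0074] j7 -0.52 shift [32.3  0.5 -0.2] turn [ 0.    -0.001 -0.002] alt [array([-0.  , -0.  ,  3.14]), array([ 0., -0., -0.])] F [0.7 0.1 0.1] t 4.35
top c [0.0513 0.0183] lip [-0.0187  0.0197] ang -0.021 [101.5 125.9]
scene c [0.056  0.0202] lip [-0.014   0.0225] ang -0.034 [103.1 138.1]
```

View pics/t3.png

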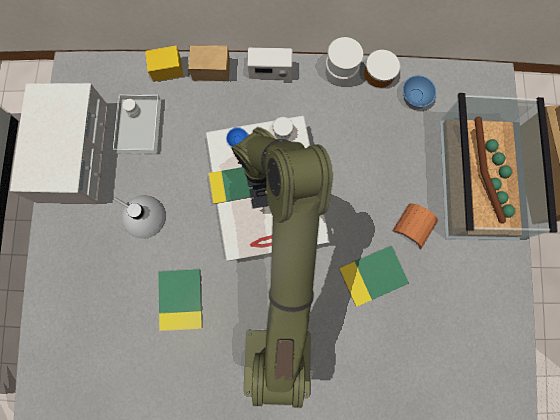

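The panel is now nearly square (about -0.03 rad) and overhangs about 13 mm. I'll push 21 mm more, slowly, and look again.

servo_tool([
  [4, 0, 0, 0, 0, 0, 50],
  [8, 0, 0, 0, 0, 0, 50],
  [12, 0, 0, 0, 0, 0, 50],
  [15, 0, 0, 0, 0, 0, 50],
  [18, 0, 0, 0, 0, 0, 50],
  [20, 0, 0, 0, 0, 0, 50],
  [21, 0, 0, 0, 0, 0, 50],
  [21, 0, 0, 0, 0, 0, 50],
])

```text
clock: 5.17
tool_pos: [0.55, 0.0898, 0.1038]
tcp_rot: [-0.0, 0.632, 0.775, 0.0]
wrist_force: [-0.5, -0.3, -0.1]
grip_width: 0.0501
finger_force: 0.0
```

```bash
python3 -c "
from h import *
go(.109,.008,.104)
t,s=see()
a=cv2.resize(s[195:295,255:375],None,fx=5,fy=5,interpolation=cv2.INTER_CUBIC)
cv2.imwrite('pics/s4.png',a[:,:,::-1])
c,x,_=panel_pose('scene',s,(265,205,365,275))
print(board('scene',s,(195,155,365,335))[2], c,x)
hsv=cv2.cvtColor(t,cv2.COLOR_RGB2HSV);y=cv2.inRange(hsv,(18,120,80),(35,255,255));y[:, :190]=0;y[:,270:]=0;y[:140]=0;y[225:]=0
P=pix2plane('top',np.argwhere(y)[:,::-1],.108);U=np.array([w2u(p) for p in P]);print('yellow x',U.min(0),U.max(0))
"
```

```text
tcp [0.55   0.0898 0.1038] unit [0.1213 0.0074] j7 -0.55 shift [12.3  0.6 -0.2] turn [ 0.    -0.    -0.002] alt [array([-0.  , -0.  ,  3.14]), array([ 0., -0., -0.])] F [-0.5 -0.3 -0.1] t 5.1667
top c [0.0298 0.0194] lip [-0.0402  0.0196] ang -0.003 [101.5 121.5]
scene c [0.037  0.0206] lip [-0.0329  0.0228] ang -0.031 [102.9 137.5]
[[ 0.48975256  0.20093057]
 [ 0.5541566  -0.11287134]
 [ 0.7878898  -0.06490038]
 [ 0.7234857   0.24890153]] [0.54574567 0.17496033] [ 0.17373371 -0.9847927 ]
yellow x [-0.03115446 -0.03296694] [0.09127415 0.1567058 ]
```

View pics/s4.png

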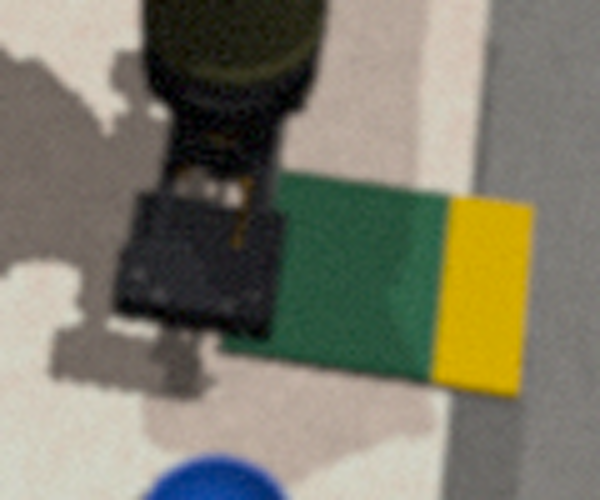

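The seam at (440,288) in the crop sits about 9 mm inside the board edge at (462,288), so the overhang is about 32 mm and the panel is nearly square. I'll push 8 mm more, very slowly.

servo_tool([
  [2, 0, 0, 0, 0, 0, 50],
  [4, 0, 0, 0, 0, 0, 50],
  [5.5, 0, 0, 0, 0, 0, 50],
  [7, 0, 0, 0, 0, 0, 50],
  [8, 0, 0, 0, 0, 0, 50],
  [8, 0, 0, 0, 0, 0, 50],
  [8, 0, 0, 0, 0, 0, 50],
  [-10, 0, 0, 0, 0, 0, 50],
  [-30, 0, 0, 0, 0, 0, 50],
  [-50, 0, 0, 0, 0, 0, 50],
])

```text
clock: 6.1
tool_pos: [0.5603, 0.0404, 0.1038]
tcp_rot: [-0.0, 0.631, 0.776, 0.0]
wrist_force: [0.1, -0.5, -0.2]
grip_width: 0.0499
finger_force: 0.0
```

```bash
cat > m.py <<'E'
from h import *
go(.109,.008,.104)
t,s=see()
def fitline(P): 
    vx,vy,x0,y0=cv2.fitLine(P.astype(np.float32),cv2.DIST_HUBER,0,1e-4,1e-4).ravel(); return np.array([x0,y0]),np.array([vx,vy])*np.sign(vx)
for n,im in (("top",t),("scene",s)):
    g=im.astype(float); yel=lambda h:(h[...,0]>h[...,0]) 
    hsv=cv2.cvtColor(im,cv2.COLOR_RGB2HSV)
    y=cv2.inRange(hsv,(18,120,80),(35,255,255))
    # sample along unit x at several unit y, subpixel through remap
    gray=cv2.cvtColor(im,cv2.COLOR_RGB2GRAY).astype(np.float32)
    sat=hsv[...,1].astype(np.float32)
    def edge(ch,z,ys,x0,x1):
        out=[]; xs=np.arange(x0,x1,.0005)
        for yy in ys:
            W=np.array([[*u2w(x,yy),z] for x in xs]); p=proj(n,W).astype(np.float32)
            v=cv2.remap(ch,p[:,:1],p[:,1:],cv2.INTER_LINEAR).ravel(); v=cv2.GaussianBlur(v.reshape(1,-1),(0,0),3).ravel()
            out.append([yy,xs[np.argmax(np.abs(np.gradient(v)))]])
        return np.array(out)
    L=edge(sat,.108,np.arange(-.015,.056,.005),-.065,-.015); 
    E=edge(gray,.1,np.r_[np.arange(-.1,-.05,.005),np.arange(.09,.13,.005)],-.02,.02)
    S=edge(hsv[...,0].astype(np.float32),.108,np.arange(-.015,.056,.005),-.02,.02)
    f=lambda A:(np.polyfit(A[:,0],A[:,1],1),np.median(A[:,1]))
    (pl,ml),(pe,me),(ps,ms)=f(L),f(E),f(S)
    print(n,"lip med",ml,"slope",pl[0],"| edge at y=.02",np.polyval(pe,.02),pe[0],"| seam",ms,ps[0],"=> overhang",np.polyval(pe,.02)-np.polyval(pl,.02))
E
python3 m.py
```

```text
tcp [0.5603 0.0404 0.1038] unit [0.1717 0.0073] j7 -0.47 shift [62.7  0.6 -0.2] turn [ 0.    -0.    -0.001] alt [array([-0.  , -0.  ,  3.14]), array([ 0., -0., -0.])] F [ 0.1 -0.5 -0.2] t 6.1
top c [0.0314 0.0187] lip [-0.0386  0.0196] ang -0.012 [101.  136.2]
scene c [0.0303 0.0221] lip [-0.0397  0.0222] ang -0.002 [103.  138.2]
top lip med -0.03949999999999998 slope -0.001071428571428164 | edge at y=.02 -0.0011727314922255574 0.004352131198267201 | seam 0.002000000000000019 0.0010714285714285583 => overhang 0.03852726850777444
scene lip med -0.03849999999999998 slope -0.008214285714285152 | edge at y=.02 0.0001321884427941691 0.003100487352053844 | seam 0.004500000000000021 -0.0010714285714286005 => overhang 0.038565521776127494
```

The overhang is 38.5 mm in both cameras and the panel is square within 0.02 rad. I'll rise clear and check once more.

servo_tool([
  [-5, 0, -30, 0, 0, 0, 50],
  [-5, 0, -65, 0, 0, 0, 50],
  [-5, 0, -100, 0, 0, 0, 50],
  [-5, 0, -130, 0, 0, 0, 50],
  [-5, 0, -140, 0, 0, 0, 50],
  [-5, 0, -140, 0, 0, 0, 50],
  [-5, 0, -140, 0, 0, 0, 50],
])

```text
clock: 6.78
tool_pos: [0.5608, 0.036, 0.2434]
tcp_rot: [-0.0, 0.632, 0.775, -0.0]
wrist_force: [0.6, -0.6, -0.5]
grip_width: 0.0501
finger_force: 0.0
```

```bash
python3 m.py; python3 -c "
from h import *
save('scene','pics/s5.png')"
```

```text
tcp [0.5608 0.036  0.2434] unit [0.1762 0.0069] j7 -0.33 shift [ 67.1   0.9 139.4] turn [-0.    -0.    -0.002] alt [array([-0.  ,  0.  ,  3.14]), array([-0., -0., -0.])] F [ 0.6 -0.6 -0.5] t 6.7833
top c [0.0314 0.0187] lip [-0.0386  0.0196] ang -0.012 [101.  136.2]
scene c [0.0306 0.022 ] lip [-0.0394  0.0223] ang -0.005 [102.9 138.5]
top lip med -0.03949999999999998 slope -0.001071428571428164 | edge at y=.02 -0.0011727314922255574 0.004352131198267201 | seam 0.002000000000000019 0.0010714285714285583 => overhang 0.03852726850777444
scene lip med -0.03849999999999998 slope -0.008214285714285967 | edge at y=.02 0.00012184961708054648 0.001909955906242749 | seam 0.004500000000000021 -0.0025000000000000295 => overhang 0.038521849617080536
```

View pics/s5.png

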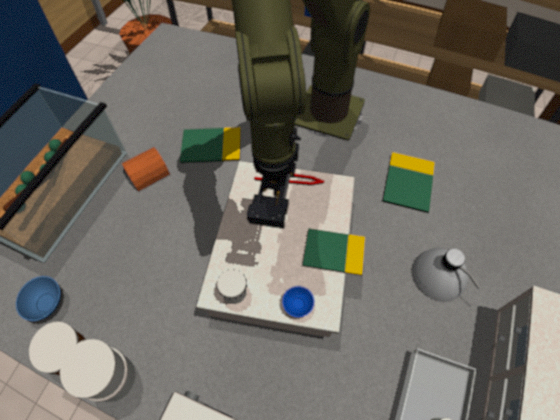

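The panel at (335,251) has just its yellow band past the edge. The cup (232,285), dish (298,302) and tong (290,180) are where they were, and the gripper is clear above.

```bash
python3 -c "
from h import *
print(r.sign_off())"
```

```text
the job is handed in; nothing more can be done
None
```

The panel's yellow band sticks out about 38.5 mm past the front edge, square within about 0.02 rad. The arm is clear, nothing else was seen to move, and the job is handed in; the hand-in returned no verdict.

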